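Reload the bead dispenser

ROBOT

A 6-joint arm with a two-finger parallel gripper is mounted at the origin on the work surface. World frame = base frame: x ahead of the robot, y to its left, z up, the work surface at z = 0. Lengths are in m, angles in degrees, forces in N, time in s.
With the tool pointing down it reaches from about 0.325 to 0.85 m from the base axis. Payload 15.5 kg.
Tool frame: the origin (TCP) lies midway between the tips of the shut fingers; the grasp point (between the pads) lies 19 mm behind it; y points along the fingers, x is the direction in which the jaws open and shut, and the axes are right-handed (so a half turn about y gives the same grasp; the last joint's range is limited). The gripper opens to 91 mm and grips with 3 to 60 N. Pads are 32 mm wide; open, the fingers measure 118 mm over their backs; the gripper's body (76 mm by 178 mm) begins 60 mm behind the grasp point.
Start: joints at [-82.764, 28.281, 77.091, -0, 74.628, -5.472], TCP at [0.137, -0.61, 0.214] pointing down, gripper open.
Joint ranges: [-166.48, 166.48], [-47.26, 123.95], [12.59, 153.08], [-70.14, 250.14], [6.76, 159.57], [-176.63, 176.63]. Speed limits (degrees/s): [108.29, 108.29, 147.25, 172.46, 172.46, 172.46].

INTERFACE

Orientations are given as a 3x3 rotation matrix whose columns are the frame's x, y, z axes.
In Python, from bench import ctrl gives the robot as it stands. The module is installed in compiled form; this text tells all that it offers. Calls block until the motion is done:
- ctrl.goto(position, orientation): joint-space move of the TCP to a pose.
- ctrl.move_l(position, vel=0.15, ori=None, contact_N=None): straight line of the TCP; ori=None keeps the orientation; vel is the mean speed in m/s. With contact_N (N) it stops when the force on the tool has changed by that much, and returns True; else False.
- ctrl.movej(angles): joint-space move.
- ctrl.command_gripper(opening): opening from 0.0 (shut) to 1.0 (fully open); the grip force is fixed at half the most; returns when the fingers have stopped.
- ctrl.sleep(seconds).
- ctrl.ik(position, orientation): joint angles nearest the present ones, or None.
- ctrl.read_camera(name): name is "side" or "top"; returns the picture (400x640x3 uint8, blue, green, red); there is no depth.
- ctrl.camera_params(name): a dict with "fx", "fy", "cx", "cy" (pixels), "D" ([k1, k2, p1, p2, k3] as OpenCV has them; the pictures are not rectified), "pose" (4x4, takes a point from camera to world coordinates). Camera axes: x right, y up, looking along -z (the intrinsics and any distortion apply to the point x, -y, -z); pixel columns grow to the right and rows downward; lengths in m; the calibration is good to about 2 mm. A picture is of the moment at which its call begins. camera_params takes no time and is no camera call.
A pose or a line that the arm cannot do raises ctrl.MotionError and nothing moves.
- ctrl.sign_off(): hands the job in, once; it reports no verdict.
Readings, each from a call of its own:
- ctrl.current_t(): time.
- ctrl.current_q(): joint angles.
- ctrl.current_dq(): joint speeds.
- ctrl.current_effort(): joint torques, N m.
- ctrl.current_tool_pos(): TCP position.
- ctrl.current_eef_rot(): TCP orientation.
- ctrl.current_contact_force(): force on the tool from outside, world axes, zero at the start.
- ctrl.current_wrist_torque(): the same for the moment, N m.
- ctrl.current_grip_width(): opening from 0.0 (shut) to 1.0 (fully open).
Only numpy, scipy, OpenCV 4.12 (cv2) and the standard library are available. Lean on these libraries where they do the work, as an engineer would, in place of code of your own. Each camera call takes 0.05 s, during which the arm holds its last target. There are 200 camera calls.

TASK

Swap the bead magazines in the dispenser: throw its lever to the load notch (round pip), stand every spent magazine that is in the sockets upright in the wooden tray, and plug every fresh magazine from the bench fully home in a socket, with its flange flat on the deck. Keep the lever in the load notch until all the magazines are where they belong, then throw it right through to the two-bar feed notch, so that the keeper bar covers the flanges. Let go of everything and leave the crock, the jar and the vise alone.

Things in the scene. Friction and masses are not known exactly. Their poses are not given: they have to be found in the camera images.
- dispenser: bead dispenser fixed to the bench, placed and turned anew each time: grey block 110 x 270 mm (x, y), flat deck 45 mm high, row of three sockets along its y; at its +y end a dark lever housing of the same height, x -155 to +35 mm, y 105 to 285 mm. Origin on the bench under the middle socket; unturned, its x points away from the robot.
- socket0 (a point): centre of a socket's mouth in the deck, at y -80 mm of the dispenser; axes as the dispenser. Rectangular hole 42.5 x 50.5 mm (x, y), sharp-edged, 28 mm deep; a magazine fully home has its flange on the deck and its foot 24 mm below the mouth. Any magazine in a socket at the start is a spent one.
- socket1 (a point): centre of a socket's mouth in the deck, at y 0 mm of the dispenser; axes as the dispenser. Rectangular hole 42.5 x 50.5 mm (x, y), sharp-edged, 28 mm deep; a magazine fully home has its flange on the deck and its foot 24 mm below the mouth. Any magazine in a socket at the start is a spent one.
- socket2 (a point): centre of a socket's mouth in the deck, at y 80 mm of the dispenser; axes as the dispenser. Rectangular hole 42.5 x 50.5 mm (x, y), sharp-edged, 28 mm deep; a magazine fully home has its flange on the deck and its foot 24 mm below the mouth. Any magazine in a socket at the start is a spent one.
- lever (a joint): lever angle about its upright pivot, rad, -0.72 to 0.72; grows as the knob swings to the dispenser's +y, away from the sockets. Sprung detents pull it into three notches and hold it there: +0.60 load, 0 middle, -0.60 feed. It takes about 6 N at the knob to leave a notch, less towards the crest, half-way between notches. It starts in or between the middle and feed notches.
- keeper_edge (a point): middle of the inner edge of the keeper, a steel bar 256 x 16 x 6 mm (y, x, z) along the sockets' +x side, its underside 9 mm above the deck, moved by the lever: 42 mm from the sockets' centre line at load (10 mm clear of flanges), 33 at the middle notch, 24 at feed, where it reaches over the flanges; a magazine not home blocks it.
- lever_knob (a point): point in the upright black cylindrical knob (24 mm across, 52 mm high) at the lever's end, 100 mm from the pivot, 99 mm above the bench, 22 mm below the knob's top and 30 mm above the lever's arm. Can be pinched from above.
- lever_pivot (a point): the lever's upright turning axis, at deck height, at y 200 mm of the dispenser. At angle q the knob is 100 mm from it, at (-cos q, sin q) in the dispenser's x and y; axes as the dispenser.
- notch_load (a point): where the knob's point is when the lever is in the load notch (one round pip), lever angle +0.60, farthest from the sockets. The marks are raised aluminium on the dark housing, just outside the notched steel rim.
- notch_one_bar (a point): where the knob's point is when the lever is in the middle notch (one bar), lever angle 0. The marks are raised aluminium on the dark housing, just outside the notched steel rim.
- notch_two_bars (a point): where the knob's point is when the lever is in the feed notch (two bars), lever angle -0.60, nearest to the sockets. The marks are raised aluminium on the dark housing, just outside the notched steel rim.
- fresh0: a FRESH magazine, standing loose on the bench; absent in some starts. Grey bead magazine, 0.17 to 0.33 kg, all alike, upright, 90 mm high; origin under the foot, z up. From below: plug foot 40 x 48 mm (x, y), 24 high, its end tapered in by 3 mm; flange 64 x 60, 6 thick; body 40 x 48, 60 high, to grip across its 40 mm (x). A half turn makes no difference.
- fresh1: a FRESH magazine, standing loose on the bench; absent in some starts. Grey bead magazine, 0.17 to 0.33 kg, all alike, upright, 90 mm high; origin under the foot, z up. From below: plug foot 40 x 48 mm (x, y), 24 high, its end tapered in by 3 mm; flange 64 x 60, 6 thick; body 40 x 48, 60 high, to grip across its 40 mm (x). A half turn makes no difference.
- fresh2: a FRESH magazine, standing loose on the bench; absent in some starts. Grey bead magazine, 0.17 to 0.33 kg, all alike, upright, 90 mm high; origin under the foot, z up. From below: plug foot 40 x 48 mm (x, y), 24 high, its end tapered in by 3 mm; flange 64 x 60, 6 thick; body 40 x 48, 60 high, to grip across its 40 mm (x). A half turn makes no difference.
- spent0: a SPENT magazine, plugged into a socket at the start; absent in some starts. Grey bead magazine, 0.17 to 0.33 kg, all alike, upright, 90 mm high; origin under the foot, z up. From below: plug foot 40 x 48 mm (x, y), 24 high, its end tapered in by 3 mm; flange 64 x 60, 6 thick; body 40 x 48, 60 high, to grip across its 40 mm (x). A half turn makes no difference.
- spent1: a SPENT magazine, plugged into a socket at the start; absent in some starts. Grey bead magazine, 0.17 to 0.33 kg, all alike, upright, 90 mm high; origin under the foot, z up. From below: plug foot 40 x 48 mm (x, y), 24 high, its end tapered in by 3 mm; flange 64 x 60, 6 thick; body 40 x 48, 60 high, to grip across its 40 mm (x). A half turn makes no difference.
- spent2: a SPENT magazine, plugged into a socket at the start; absent in some starts. Grey bead magazine, 0.17 to 0.33 kg, all alike, upright, 90 mm high; origin under the foot, z up. From below: plug foot 40 x 48 mm (x, y), 24 high, its end tapered in by 3 mm; flange 64 x 60, 6 thick; body 40 x 48, 60 high, to grip across its 40 mm (x). A half turn makes no difference.
- tray: shallow wooden tray fixed to the bench, 210 x 130 mm (x, y) outside, walls 28 mm high and 5 mm thick, floor 5 mm thick; origin on the bench under its centre. Two magazines stand in it side by side along its x.
- crock: bystander: white pottery crock, 80 mm across, 110 mm high, on the far side; origin at its base
- cement: bystander: small amber jar, 44 mm across, 80 mm high, on the far side; origin at its base
- vise: bystander: tying vise on a steel base 140 x 100 mm, 190 mm high, on the far right; origin at its base
Mind the look-alikes: they are no part of the job. What is shaped like the tray but pink is not meant. What is shaped like the fresh1 but green is not meant.

How it is judged (in metres and radians):
On the way, in this order (a step that is already met when the one before it is completed fails the run):
1. the lever is in the load notch (round pip) (value of joint lever above 0.5 rad), for 0.3 s.
2. with the lever still in the load notch, every spent magazine stands in the tray and every fresh one is fully home in a socket (value of joint lever above 0.5 rad and ((horizontal distance between fresh0 and socket0 below 0.005 m and z of fresh0 in the frame of socket0 below -0.0205 m and angle between fresh0's own z axis and vertical below 0.08 rad) or (horizontal distance between fresh0 and socket1 below 0.005 m and z of fresh0 in the frame of socket1 below -0.0205 m and angle between fresh0's own z axis and vertical below 0.08 rad) or (horizontal distance between fresh0 and socket2 below 0.005 m and z of fresh0 in the frame of socket2 below -0.0205 m and angle between fresh0's own z axis and vertical below 0.08 rad)) and ((horizontal distance between fresh1 and socket0 below 0.005 m and z of fresh1 in the frame of socket0 below -0.0205 m and angle between fresh1's own z axis and vertical below 0.08 rad) or (horizontal distance between fresh1 and socket1 below 0.005 m and z of fresh1 in the frame of socket1 below -0.0205 m and angle between fresh1's own z axis and vertical below 0.08 rad) or (horizontal distance between fresh1 and socket2 below 0.005 m and z of fresh1 in the frame of socket2 below -0.0205 m and angle between fresh1's own z axis and vertical below 0.08 rad)) and ((horizontal distance between fresh2 and socket0 below 0.005 m and z of fresh2 in the frame of socket0 below -0.0205 m and angle between fresh2's own z axis and vertical below 0.08 rad) or (horizontal distance between fresh2 and socket1 below 0.005 m and z of fresh2 in the frame of socket1 below -0.0205 m and angle between fresh2's own z axis and vertical below 0.08 rad) or (horizontal distance between fresh2 and socket2 below 0.005 m and z of fresh2 in the frame of socket2 below -0.0205 m and angle between fresh2's own z axis and vertical below 0.08 rad)) and x of spent0 in the frame of tray between -0.09 and 0.09 m and y of spent0 in the frame of tray between -0.055 and 0.055 m and z of each of spent0, spent1, spent2 in the frame of tray below 0.02 m and angle between each of spent0, spent1, spent2's own z axis and vertical below 0.2 rad and x of spent1 in the frame of tray between -0.09 and 0.09 m and y of spent1 in the frame of tray between -0.055 and 0.055 m and x of spent2 in the frame of tray between -0.09 and 0.09 m and y of spent2 in the frame of tray between -0.055 and 0.055 m), for 0.3 s.
At the end, for the whole second after the job is handed in: The lever is in the two-bar feed notch (below -0.5 rad); every fresh magazine is in a socket, within 5 mm of its centre, upright and at least 20.5 of 24 mm deep; every spent one stands upright (within 0.2 rad) on the floor of the tray; all at rest (value of joint lever below -0.5 rad and ((horizontal distance between fresh0 and socket0 below 0.005 m and z of fresh0 in the frame of socket0 below -0.0205 m and angle between fresh0's own z axis and vertical below 0.08 rad) or (horizontal distance between fresh0 and socket1 below 0.005 m and z of fresh0 in the frame of socket1 below -0.0205 m and angle between fresh0's own z axis and vertical below 0.08 rad) or (horizontal distance between fresh0 and socket2 below 0.005 m and z of fresh0 in the frame of socket2 below -0.0205 m and angle between fresh0's own z axis and vertical below 0.08 rad)) and ((horizontal distance between fresh1 and socket0 below 0.005 m and z of fresh1 in the frame of socket0 below -0.0205 m and angle between fresh1's own z axis and vertical below 0.08 rad) or (horizontal distance between fresh1 and socket1 below 0.005 m and z of fresh1 in the frame of socket1 below -0.0205 m and angle between fresh1's own z axis and vertical below 0.08 rad) or (horizontal distance between fresh1 and socket2 below 0.005 m and z of fresh1 in the frame of socket2 below -0.0205 m and angle between fresh1's own z axis and vertical below 0.08 rad)) and ((horizontal distance between fresh2 and socket0 below 0.005 m and z of fresh2 in the frame of socket0 below -0.0205 m and angle between fresh2's own z axis and vertical below 0.08 rad) or (horizontal distance between fresh2 and socket1 below 0.005 m and z of fresh2 in the frame of socket1 below -0.0205 m and angle between fresh2's own z axis and vertical below 0.08 rad) or (horizontal distance between fresh2 and socket2 below 0.005 m and z of fresh2 in the frame of socket2 below -0.0205 m and angle between fresh2's own z axis and vertical below 0.08 rad)) and x of spent0 in the frame of tray between -0.09 and 0.09 m and y of spent0 in the frame of tray between -0.055 and 0.055 m and z of each of spent0, spent1, spent2 in the frame of tray below 0.02 m and angle between each of spent0, spent1, spent2's own z axis and vertical below 0.2 rad and x of spent1 in the frame of tray between -0.09 and 0.09 m and y of spent1 in the frame of tray between -0.055 and 0.055 m and x of spent2 in the frame of tray between -0.09 and 0.09 m and y of spent2 in the frame of tray between -0.055 and 0.055 m and linear speed of each of fresh0, fresh1, fresh2, spent0, spent1, spent2 below 0.02 m/s); the robot touches nothing.
It fails at once if the crock is pushed more than 30 mm or tipped over (distance of crock from where it was at the start of the episode above 0.03 m or angle between crock's own z axis and vertical above 0.4 rad).
It fails at once if the cement is pushed more than 30 mm or tipped over (distance of cement from where it was at the start of the episode above 0.03 m or angle between cement's own z axis and vertical above 0.4 rad).
It fails at once if the vise is pushed more than 30 mm or tipped over (distance of vise from where it was at the start of the episode above 0.03 m or angle between vise's own z axis and vertical above 0.4 rad).
Of spent0, spent1, spent2 only 1 to 2 are there at a start; the rules pass over those that are not, and their reading is None.
Of fresh0, fresh1, fresh2 only 2 to 3 are there at a start; the rules pass over those that are not, and their reading is None.
At some moment in a run one of fresh0, fresh1, fresh2 may be knocked a few centimetres aside while the robot is not near it.
It also fails if it takes over 210 s, if anything falls off the work surface, if the arm or the gripper's body presses on something with over 40 N, if the wrist force passes 120 N, or if a joint passes its speed limit or range.

## Working session

There is one attempt and no reset: what is moved stays moved. The work goes in short steps, each a Python script; the robot and the scene stay as the last script left them, time stands still between calls to the robot, and variables do not carry over. Pictures are saved under pics/ and viewed, about 12 in all and at most 16, crops included, and the job is handed in when it is done.

```bash
mkdir -p pics; python3 - <<'E'
from bench import ctrl
import cv2,numpy as np
for n in("top","side"):
    cv2.imwrite(f"pics/{n}0.png",ctrl.read_camera(n)); p=ctrl.camera_params(n); print(n,p["fx"],p["cx"],p["cy"],p["D"],np.round(p["pose"],3).tolist())
E
```

```text
top 446.82143697662525 317.9911233428968 195.78603653151296 [-0.03127774  0.          0.          0.          0.        ] [[0.023, 0.996, -0.09, 0.342], [-0.999, 0.025, 0.022, 0.011], [0.024, 0.089, 0.996, 1.464], [0.0, 0.0, 0.0, 1.0]]
side 485.1810611216557 319.2481418156955 201.1590455914975 [-0.11897657  0.          0.          0.          0.        ] [[-0.942, 0.238, -0.235, 0.194], [-0.335, -0.689, 0.643, 0.798], [-0.009, 0.684, 0.729, 1.009], [0.0, 0.0, 0.0, 1.0]]
```

View pics/top0.png

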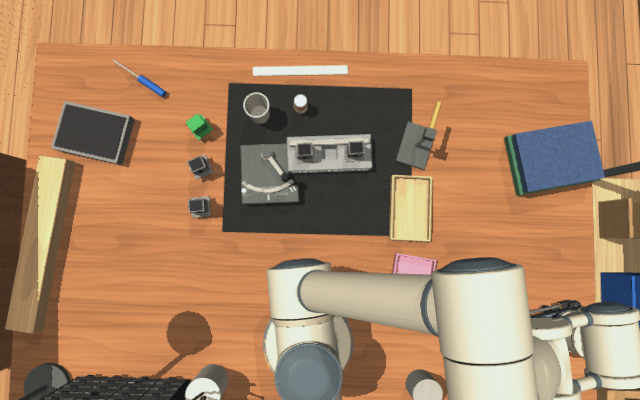

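View pics/side0.png

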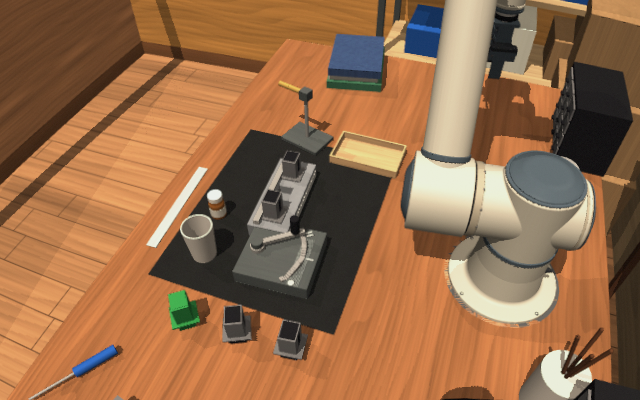

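The top view shows the dispenser block at about (330,153), with magazines in its two outer sockets and the middle one empty. The lever housing is at (268,175) and the wooden tray at (411,208). Two grey fresh magazines stand at (200,166) and (199,207). The look-alikes are the green magazine at (198,125) and the pink tray at (414,265), so I leave both alone. Next is one enlarged crop to confirm.

```bash
python3 - <<'E'
import cv2
i=cv2.imread("pics/top0.png")[90:250,180:440]
cv2.imwrite("pics/c1.png",cv2.resize(i,None,fx=3,fy=3,interpolation=cv2.INTER_CUBIC))
i=cv2.imread("pics/side0.png")[120:370,160:420]
cv2.imwrite("pics/c2.png",cv2.resize(i,None,fx=2.4,fy=2.4,interpolation=cv2.INTER_CUBIC))
E
```

```text
(no output)
```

View pics/c1.png

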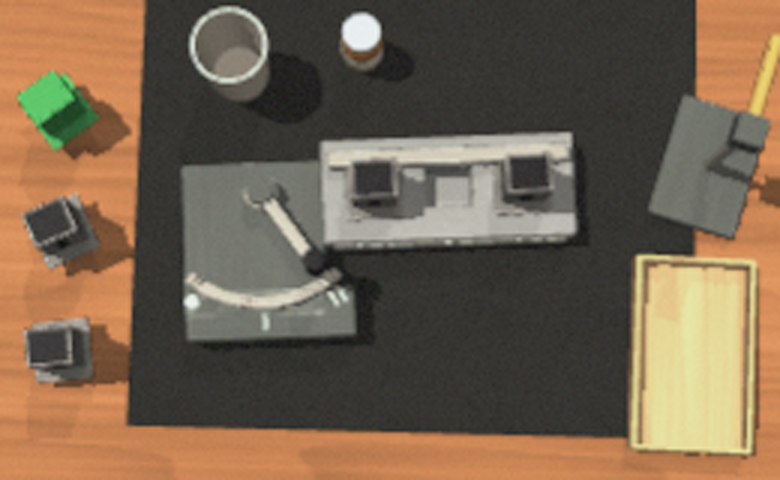

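View pics/c2.png

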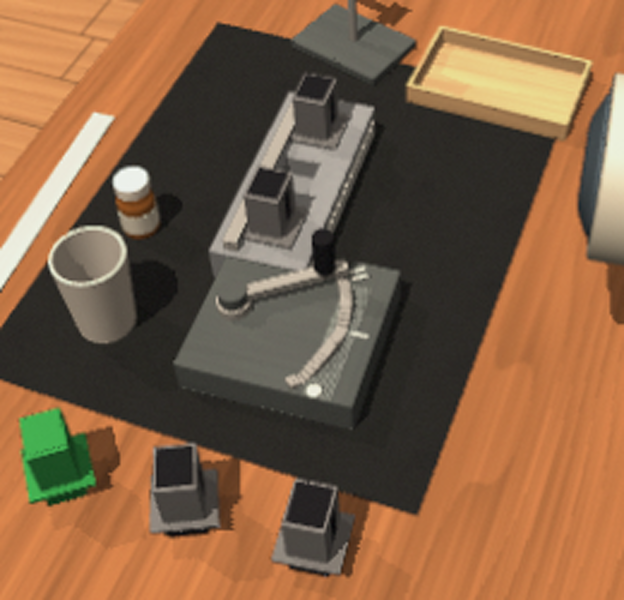

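The crops confirm the layout. The magazines in sockets 2 and 0 are at crop (375,180) and (527,175). The two fresh ones are grey, at (52,222) and (50,347), with the green one above them. The knob is at (315,258) by the two-bar mark, and the tray is tan. Now I cast rays.

```bash
cat > h.py <<'E'
from bench import ctrl
import cv2,numpy as np
P={n:ctrl.camera_params(n) for n in("top","side")}
def ray(n,uv):
    p=P[n];K=np.array([[p["fx"],0,p["cx"]],[0,p["fy"],p["cy"]],[0,0,1]])
    x,y=cv2.undistortPoints(np.array([[uv]],float),K,np.array(p["D"],float))[0,0]
    T=np.array(p["pose"]);return T[:3,3],T[:3,:3]@np.array([x,-y,-1])
def onz(n,uv,z):
    o,d=ray(n,uv);return (o+d*(z-o[2])/d[2])[:2]
def c1(u,v,z): return onz("top",((u+.5)/3-.5+180,(v+.5)/3-.5+90),z)
def c2(u,v,z): return onz("side",((u+.5)/2.4-.5+160,(v+.5)/2.4-.5+120),z)
def proj(n,X):
    p=P[n];T=np.linalg.inv(np.array(p["pose"]));c=(T@np.r_[X,1])[:3]
    K=np.array([[p["fx"],0,p["cx"]],[0,p["fy"],p["cy"]],[0,0,1]])
    return cv2.projectPoints(np.array([[c[0],-c[1],-c[2]]]),np.zeros(3),np.zeros(3),K,np.array(p["D"],float))[0][0,0]
E
python3 - <<'E'
from h import *
def quad(name,pts,z,f=c1):
    q=np.array([f(*p,z) for p in pts]);r=cv2.minAreaRect((q*1000).astype(np.float32))
    e=[np.linalg.norm(q[i]-q[(i+1)%4])*1000 for i in range(4)]
    a=[np.degrees(np.arctan2(*(q[i]-q[(i+1)%4])[::-1]))%90 for i in range(4)]
    print(name,np.round(q.mean(0),4),"edges",np.round(e,1),"ang%90",np.round(a,1))
quad("deck",[(321,142),(572,132),(575,234),(323,242)],.045)
quad("spent2",[(353,161),(398,158),(398,196),(353,199)],.111)
quad("spent0",[(506,155),(549,153),(551,190),(507,192)],.111)
quad("spent2s",[(249,177),(285,168),(292,199),(250,208)],.111,c2)
quad("spent0s",[(297,82),(330,77),(336,104),(296,109)],.111,c2)
quad("freshA",[(25,207),(68,196),(80,232),(36,247)],.09)
quad("freshB",[(26,328),(72,324),(75,362),(30,368)],.09)
quad("freshAs",[(157,448),(197,446),(199,487),(154,489)],.09,c2)
quad("freshBs",[(292,485),(336,484),(330,524),(285,525)],.09,c2)
quad("tray",[(636,255),(757,260),(753,455),(630,450)],.028)
quad("trays",[(442,30),(592,70),(567,132),(409,90)],.028,c2)
for n,p,z,s in(("knob",(315,258),.121,(323,237)),("pip",(191,301),.047,(315,390)),("bar",(265,321),.047,(350,334)),("two",(338,297),.047,(360,272)),("pivot",(263,193),.06,(235,300))):
    print(n,np.round(c1(*p,z),4),np.round(c2(*s,z),4))
E
```

```text
deck [ 0.6127 -0.0532] edges [271.1 111.4 270.1 108.5] ang%90 [4.  2.3 3.4 2.8]
spent2 [0.6072 0.0242] edges [46.2 39.4 46.1 39.4] ang%90 [5.5 1.4 5.4 1.6]
spent0 [ 0.6179 -0.1323] edges [44.4 38.6 45.3 38.5] ang%90 [4.4 3.8 4.2 2.5]
spent2s [0.6029 0.0356] edges [40.4 47.2 45.3 45.6] ang%90 [38.7 31.9 35.6 25.4]
spent0s [ 0.6131 -0.1212] edges [39.2 47.8 46.1 46.6] ang%90 [31.9 29.6 29.4 21.1]
freshA [0.5584 0.3567] edges [45.6 39.8 47.6 43.5] ang%90 [16.1 20.8 20.6 18. ]
freshB [0.4292 0.352 ] edges [47.1 39.2 46.2 41.3] ang%90 [6.5 7.1 9.1 8.5]
freshAs [0.554  0.3637] edges [36.5 42.4 40.1 42. ] ang%90 [23.1 27.8 22.8 23. ]
freshBs [0.4268 0.3574] edges [38.9 39.2 38.9 39.2] ang%90 [20.9 13.4 21.  13.5]
tray [ 0.4407 -0.3238] edges [132.7 211.5 133.1 211. ] ang%90 [89.2 88.9 88.9 88.7]
trays [ 0.4358 -0.308 ] edges [208.1 124.  207.  128.6] ang%90 [86.  88.2 87.3 88.6]
knob [0.5223 0.083 ] [0.5191 0.0896]
pip [0.4828 0.2168] [0.4802 0.2193]
bar [0.4636 0.1378] [0.4717 0.144 ]
two [0.4911 0.0613] [0.4905 0.0638]
pivot [0.5983 0.1433] [0.5958 0.1515]
```

Two views agree with the given sizes: the deck measures 271 x 110 mm, yaw is about 3.9°, and the lever sits in feed (0.62 rad measured). Now I throw the lever to load.

```bash
cat >> h.py <<'E'
YAW=np.radians(3.8); O=np.array([.6127,-.0536])
def R2(a): return np.array([[np.cos(a),-np.sin(a)],[np.sin(a),np.cos(a)]])
def W(x,y): return O+R2(YAW)@[x,y]
def ori(a):
    c,s=np.cos(a),np.sin(a);return np.array([[c,0,-s],[s,0,c],[0,-1,0]])
def L(xy,z,v=.15,a=None,cN=None):
    return ctrl.move_l([xy[0],xy[1],z],vel=v,ori=None if a is None else ori(a),contact_N=cN)
def st(m=""):
    print(m,"t%.1f"%ctrl.current_t(),"tcp",np.round(ctrl.current_tool_pos(),4),"F",np.round(ctrl.current_contact_force(),1),"w %.3f"%ctrl.current_grip_width())
def best(a):   # representative of the grasp angle (mod pi) closest to wrist mid range
    return a
def knob(q): return W(0,.2)+.1*R2(YAW)@[-np.cos(q),np.sin(q)]
def kang(q): return YAW+np.pi/2-q
E
python3 - <<'E'
from h import *
print(np.degrees(np.arctan2(*ctrl.current_eef_rot()[:2,0][::-1])))
p=ctrl.current_tool_pos();L(p[:2],.33)
q0=-.61;k=knob(q0)
for a in(kang(q0),kang(q0)-np.pi):
    j=ctrl.ik([*k,.33],ori(a)); print(np.degrees(a),None if j is None else np.round(j,0))
E
```

```text
-77.29107883181933
128.75042550298022 [   3.   15.   80.   -0.   85. -126.]
-51.24957449701977 [ 3. 15. 80. -0. 85. 54.]
```

```bash
python3 - <<'E'
from h import *
q0=-.61;k=knob(q0);A=lambda q:kang(q)-np.pi
ctrl.goto([*k,.30],ori(A(q0)));ctrl.command_gripper(.55)
L(k,.16);cv2.imwrite("pics/s1.png",cv2.resize(ctrl.read_camera("side")[160:280,220:380],None,fx=4,fy=4))
print("contact",L(k,.086,.06,cN=8));st()
ctrl.command_gripper(0);st("grip")
for q in np.linspace(q0,.62,14)[1:]:
    L(knob(q),.086,.06,A(q));
    st("%.2f"%q)
E
```

```text
contact False
 t7.1 tcp [0.5217 0.0834 0.0863] F [-0.1  0.7  0.2] w 0.548
grip t7.6 tcp [0.5208 0.0839 0.086 ] F [-3.5  6.2  4.4] w 0.256
-0.52 t7.9 tcp [0.5158 0.0909 0.0861] F [-1.3 -1.9  3.3] w 0.259
-0.42 t8.2 tcp [0.5108 0.0991 0.086 ] F [-3.8 -1.   5.2] w 0.258
-0.33 t8.6 tcp [0.5067 0.1078 0.086 ] F [-4.6  1.6  7. ] w 0.254
-0.23 t8.9 tcp [0.5033 0.1169 0.086 ] F [-5.8  2.9  7.2] w 0.252
-0.14 t9.2 tcp [0.5008 0.1263 0.086 ] F [-6.8  5.3  8.3] w 0.255
-0.04 t9.5 tcp [0.4993 0.1358 0.086 ] F [-9.5  7.6  9.3] w 0.258
0.05 t9.8 tcp [0.4987 0.1444 0.086 ] F [-7.7 -3.3  8.8] w 0.259
0.15 t10.1 tcp [0.4989 0.1539 0.086 ] F [-8.2  0.3 10.1] w 0.257
0.24 t10.4 tcp [0.5    0.1636 0.086 ] F [-9.8  2.6 10.8] w 0.254
0.34 t10.7 tcp [0.502 0.173 0.086] F [-9.9  5.5 11.3] w 0.257
0.43 t11.0 tcp [0.5049 0.1824 0.086 ] F [-10.1   9.6  10. ] w 0.262
0.53 t11.3 tcp [0.5087 0.1914 0.086 ] F [-10.9  12.9  10.7] w 0.257
0.62 t11.6 tcp [0.5129 0.1994 0.086 ] F [-12.2  10.7  11.8] w 0.256
```

```bash
python3 - <<'E'
from h import *
ctrl.command_gripper(.6);st("open")
p=ctrl.current_tool_pos();L(p[:2],.30,.25)
# move clear to the left, above fresh B
ctrl.goto([.43,.45,.30],ori(np.radians(-100)))
cv2.imwrite("pics/t2.png",ctrl.read_camera("top"));cv2.imwrite("pics/s2.png",ctrl.read_camera("side"))
a=cv2.resize(cv2.imread("pics/t2.png")[120:220,180:380],None,fx=3.8,fy=3.8,interpolation=cv2.INTER_CUBIC)
cv2.imwrite("pics/v2.png",a);st()
E
```

```text
open t12.3 tcp [0.5144 0.1985 0.086 ] F [-0.6  0.  -0.5] w 0.601
 t14.4 tcp [0.4309 0.4487 0.3   ] F [-0.  -0.1 -0.4] w 0.598
```

View pics/v2.png

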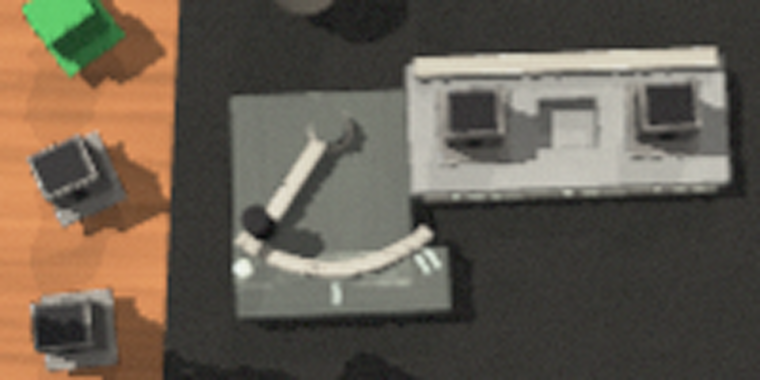

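The lever knob is at crop (258,222), beside the round pip, so it is in load and the keeper is withdrawn. Next I probe the spent magazines by gripping across y and then x to refine the socket frame, and move them to the tray.

```bash
cat >> h.py <<'E'
def loc(p): return R2(-YAW)@(np.asarray(p)[:2]-O)*1000
def Floc(): return np.round(R2(-YAW)@ctrl.current_contact_force()[:2],1)
def grip(xy,a,z,zs=.20,op=.78,cal=3):
    """approach above, descend, close; then shift towards zero lateral force along the jaws"""
    ctrl.goto([*xy,zs],ori(a));ctrl.command_gripper(op)
    L(xy,zs);
    if L(xy,z,.10,cN=8): st("CONTACT");return False
    ctrl.command_gripper(0);ctrl.sleep(.1)
    print("grip",np.round(loc(ctrl.current_tool_pos()),1),"cmd",np.round(loc(xy),1),"Floc",Floc(),"w %.1fmm"%(91*ctrl.current_grip_width()))
    return True
E
python3 - <<'E'
from h import *
ctrl.goto([.5,.2,.30],ori(YAW))
for y in(.08,):
    c=W(0,y)
    grip(c,YAW-np.pi/2,.071); ctrl.command_gripper(.78);L(c,.20,.2)
    if grip(c,YAW,.071):
        p=ctrl.current_tool_pos();L(p[:2],.074,.03);st("lift");L(p[:2],.21,.15);st("up")
E
```

```text
grip [ 0.1 80.2] cmd [-0. 80.] Floc [0.1 3.8] w 47.5mm
grip [ 0.1 80. ] cmd [-0. 80.] Floc [-0.2  0.5] w 39.7mm
lift t26.0 tcp [0.6074 0.0262 0.074 ] F [ 0.6  1.1 -1.8] w 0.436
up t27.1 tcp [0.6069 0.0262 0.2091] F [ 0.2 -1.4 -2.6] w 0.437
```

```bash
cat >> h.py <<'E'
T0=np.array([.4407,-.3225]);TA=np.radians(-1)
def totray(s):
    c=T0+R2(TA)@[s,0]
    L([.45,-.02],.21,.3,YAW);L(c,.21,.3,TA);L(c,.09,.2);hit=L(c,.0555,.05,cN=6);ctrl.sleep(.1);st("tray hit %s"%hit)
    ctrl.command_gripper(.78);L(c,.21,.25)
E
python3 - <<'E'
from h import *
totray(-.05)
c=W(0,-.08);L([.45,-.06],.21,.3,YAW)
grip(c,YAW-np.pi/2,.071); ctrl.command_gripper(.78);L(c,.20,.2)
if grip(c,YAW,.071):
    p=ctrl.current_tool_pos();L(p[:2],.074,.03);L(p[:2],.21,.15);st("up");totray(.05)
L([.42,-.1],.25,.3);ctrl.goto([.35,.20,.30],ori(YAW))
for n in("top","side"): cv2.imwrite(f"pics/{n}3.png",ctrl.read_camera(n))
t=cv2.imread("pics/top3.png")[90:250,180:440];s=cv2.imread("pics/side3.png")[110:210,240:420]
cv2.imwrite("pics/v3.png",cv2.resize(t,None,fx=3,fy=3,interpolation=cv2.INTER_CUBIC))
st()
E
```

```text
tray hit True t30.5 tcp [ 0.3903 -0.3213  0.055 ] F [0.4 0.  5.9] w 0.438
grip [  0.1 -79.8] cmd [  0. -80.] Floc [0.1 3.5] w 47.8mm
grip [  0.1 -80. ] cmd [  0. -80.] Floc [-0.2  0.2] w 39.5mm
up t43.6 tcp [ 0.6175 -0.1333  0.209 ] F [ 0.  -0.2 -2.5] w 0.434
tray hit True t47.1 tcp [ 0.4902 -0.323   0.055 ] F [-0.9  0.6  5.8] w 0.439
 t50.8 tcp [0.3507 0.1991 0.2997] F [-1.  -0.2 -0.5] w 0.778
```

View pics/v3.png

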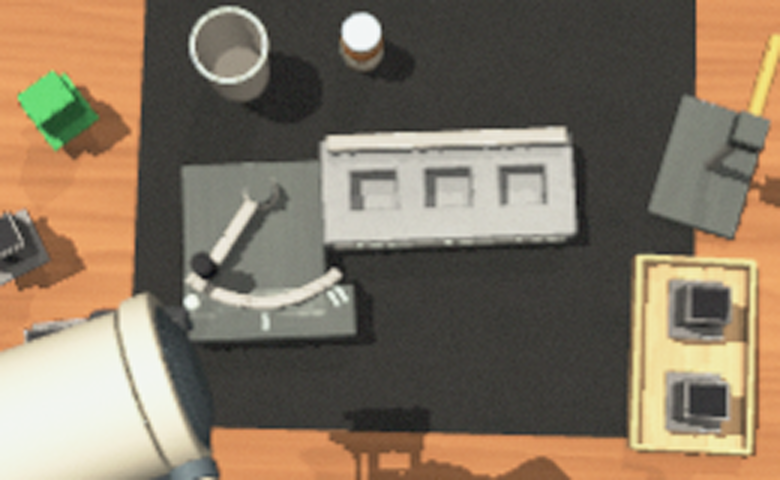

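Both spent magazines stand in the tray, at crop (702,305) and (702,400), and all three sockets are empty. Fresh A has been knocked to the left, now at about (12,245). I move the arm out of the way and measure the fresh ones again.

```bash
python3 - <<'E'
from h import *
ctrl.goto([.40,-.12,.30],ori(YAW))
t=ctrl.read_camera("top")
cv2.imwrite("pics/top4.png",t)
cv2.imwrite("pics/v4.png",cv2.resize(t[110:240,120:250],None,fx=4.5,fy=4.5,interpolation=cv2.INTER_CUBIC))
E
```

```text
(no output)
```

View pics/v4.png

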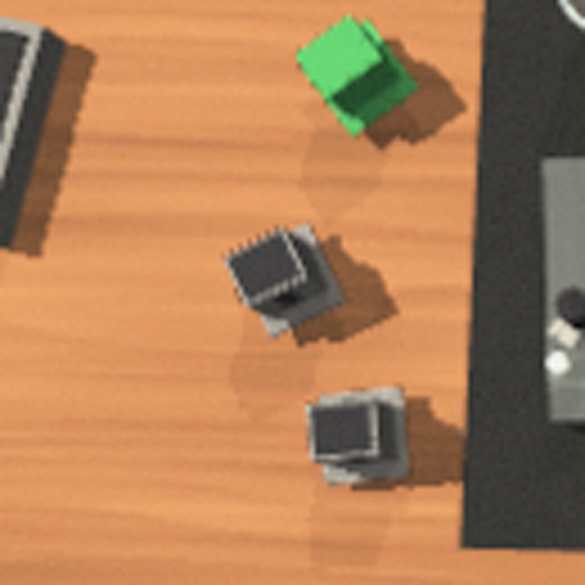

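Fresh A now has its top at crop (268,267), turned about 25°. Fresh B's top is at (345,430) and unmoved. The green one at (340,70) stays untouched. Fresh B goes first, into socket 2.

```bash
cat >> h.py <<'E'
def c4(u,v,z): return onz("top",((u+.5)/4.5-.5+120,(v+.5)/4.5-.5+110),z)
def fresh(pts):
    q=np.array([c4(*p,.09) for p in pts]);c=q.mean(0);d=(q[0]-q[1])+(q[3]-q[2])
    a=np.arctan2(-d[0],d[1]);print("fresh",np.round(c,4),"yaw",np.degrees(a),"edges",[round(np.linalg.norm(q[i]-q[i-1])*1000) for i in range(4)]);return c,a
def pick(c,a):
    grip(c,a-np.pi/2,.050,op=.9);ctrl.command_gripper(.9);L(c,.20,.25)
    ok=grip(c,a,.050,op=.9);p=ctrl.current_tool_pos();L(p[:2],.22,.2);st("picked");return ok
def insert(y):
    c=W(0,y);ctrl.goto([*c,.23],ori(YAW));L(c,.23);L(c,.10,.15);hit=L(c,.0705,.03,cN=12);st("insert hit %s"%hit);print(Floc(),loc(ctrl.current_tool_pos()))
E
python3 - <<'E'
from h import *
fresh([(227,261),(293,231),(307,272),(249,304)])
c,a=fresh([(308,405),(376,398),(378,456),(317,464)])
ctrl.goto([.42,.2,.30],ori(a))
if pick(c,a) and .4<ctrl.current_grip_width()<.47: insert(.08)
E
```

```text
fresh [0.5389 0.4104] yaw 28.594970820160654 edges [34, 49, 30, 45]
fresh [0.4276 0.3531] yaw 8.12044045990675 edges [41, 46, 40, 42]
grip [-157.7  418.1] cmd [-157.7  418. ] Floc [-0.4  0.8] w 47.9mm
grip [-157.7  418.1] cmd [-157.7  418. ] Floc [-0.2 -0.3] w 40.1mm
picked t64.8 tcp [0.4271 0.3527 0.2189] F [-0.4  0.  -2. ] w 0.440
insert hit True t68.3 tcp [0.6072 0.0262 0.071 ] F [-1.2 -0.   6.7] w 0.436
[-1.2  0. ] [-0.20904659 80.00793064]
```

```bash
python3 - <<'E'
from h import *
c=W(0,.08);ctrl.command_gripper(.78);L(c,.23,.2);st("released")
c,a=fresh([(226,260),(294,230),(312,276),(249,307)])
ctrl.goto([.45,.25,.30],ori(a))
if pick(c,a) and .4<ctrl.current_grip_width()<.47: insert(-.08)
E
```

```text
released t69.9 tcp [0.6067 0.0263 0.2288] F [ 0.4 -0.1 -0.5] w 0.779
fresh [0.5381 0.4095] yaw 26.953770615943135 edges [37, 51, 35, 48]
grip [-43.7 467.2] cmd [-43.8 467. ] Floc [0.4 2.5] w 48.1mm
grip [-43.6 467.1] cmd [-43.8 467. ] Floc [0.6 0.3] w 39.9mm
picked t82.5 tcp [0.5376 0.4092 0.2186] F [ 0.7  0.5 -3.3] w 0.436
insert hit True t86.6 tcp [ 0.6178 -0.1334  0.0711] F [-1.5  0.6  6.3] w 0.439
[-1.5  0.7] [ -0.22476774 -79.92915154]
```

Both went in to TCP z 0.071, which is home depth. I release, clear the arm and check with both cameras before throwing the lever.

```bash
python3 - <<'E'
from h import *
c=W(0,-.08);ctrl.command_gripper(.78);L(c,.23,.2)
L([.45,0],.28,.3);ctrl.goto([.36,-.05,.33],ori(YAW))
t=ctrl.read_camera("top");s=ctrl.read_camera("side");cv2.imwrite("pics/top5.png",t);cv2.imwrite("pics/side5.png",s)
a=cv2.resize(t[90:250,180:440],(640,394),interpolation=cv2.INTER_CUBIC)
b=cv2.resize(s[120:320,200:420],None,fx=3,fy=3,interpolation=cv2.INTER_CUBIC)
cv2.imwrite("pics/v5a.png",a);cv2.imwrite("pics/v5.png",b[:600]);st()
E
```

```text
t89.7 tcp [ 0.3608 -0.0503  0.3295] F [ 0.1 -1.  -1.1] w 0.780
```

View pics/v5.png

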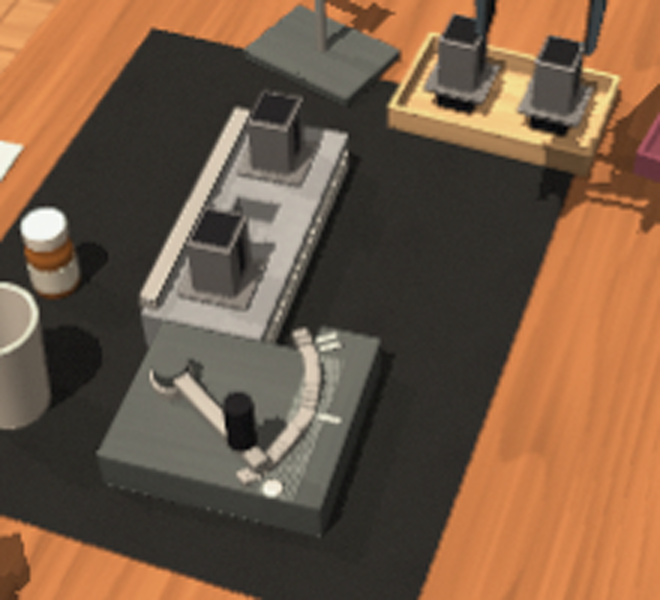

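View pics/v5a.png

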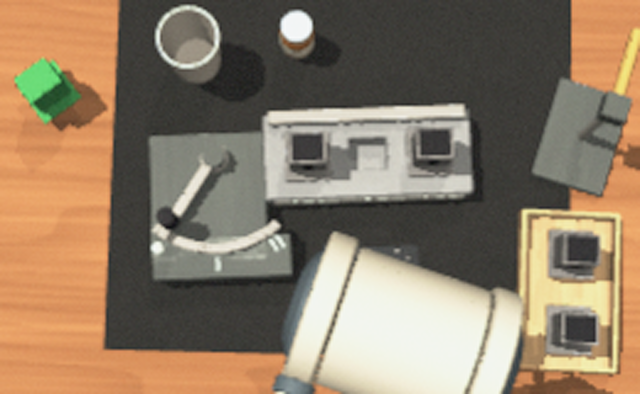

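Both fresh flanges lie flat on the deck at side crop (247,165) and (217,285). The spent ones stand in the tray, the lever is on the pip, and the crock, jar and vise are in place. No other grey magazine remains on the bench. I throw the lever to feed.

```bash
python3 - <<'E'
from h import *
A=lambda q:kang(q)-np.pi
k=knob(.6);ctrl.goto([*k,.30],ori(A(.6)));ctrl.command_gripper(.55)
print("contact",L(k,.086,.1,cN=8));ctrl.command_gripper(0);st("grip")
for q in np.linspace(.6,-.64,14)[1:]:
    L(knob(q),.086,.06,A(q))
    if abs(q)>.3: st("%.2f"%q)
ctrl.command_gripper(.55);p=ctrl.current_tool_pos();L(p[:2],.30,.2)
L([.45,0],.30,.3);ctrl.goto([.36,-.05,.33],ori(YAW))
t=ctrl.read_camera("top");s=ctrl.read_camera("side")
a=cv2.resize(t[110:210,220:440],(660,300),interpolation=cv2.INTER_CUBIC)
b=cv2.resize(s[120:320,200:420],(330,300),interpolation=cv2.INTER_CUBIC)
cv2.imwrite("pics/v6.png",np.vstack([a,np.hstack([b,b*0])]));st()
E
```

```text
contact False
grip t95.5 tcp [0.5138 0.1976 0.0861] F [ 1.7  6.3 -1.3] w 0.253
0.50 t95.8 tcp [0.5091 0.1886 0.0861] F [ 0.9  3.1 -0.7] w 0.259
0.41 t96.1 tcp [0.5056 0.1797 0.0861] F [ 2.3  2.3 -0.1] w 0.252
0.31 t96.4 tcp [0.5029 0.1704 0.0861] F [ 3.2 -0.5 -0.4] w 0.258
-0.35 t98.6 tcp [0.5096 0.1054 0.0862] F [ 8.8  0.6 -4.8] w 0.256
-0.45 t98.9 tcp [0.5141 0.0968 0.0861] F [ 9.8  0.5 -5.2] w 0.258
-0.54 t99.2 tcp [0.5194 0.0887 0.0861] F [10.9 -0.6 -6.2] w 0.258
-0.64 t99.5 tcp [0.5246 0.0821 0.0861] F [ 7.  10.1 -3.4] w 0.260
 t103.0 tcp [ 0.3604 -0.0497  0.3298] F [0.3 0.1 0. ] w 0.551
```

View pics/v6.png

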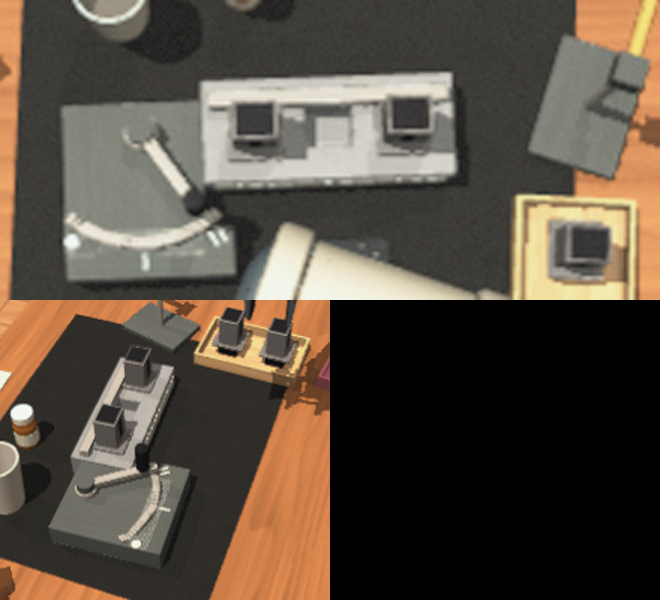

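The knob at crop (195,200) lies next to the two bars, at the same pixel as in its initial feed position. The keeper reaches over the flanges, and everything else stands as placed.

```bash
python3 -c "
from bench import ctrl
ctrl.sign_off();print(ctrl.current_t())"
```

```text
the job is handed in; nothing more can be done
the job is handed in; nothing more can be done
```

I swapped the magazines and handed the job in at about 103 s of the 210 s allowed; no verdict is reported.

- **Lever to load:** I threw it from the feed notch to the load notch and confirmed it beside the round pip in the picture.
- **Spent magazines:** both came out of sockets 0 and 2 and stand upright in the wooden tray.
- **Fresh magazines:** fresh A was knocked aside mid-run, so I measured it again before picking it up. Both then went into sockets 2 and 0 on the first try. The tool stopped at the expected home height (z 0.071 m) and within about 0.3 mm of each socket centre, and the flanges looked flat on the deck.
- **Lever to feed:** I threw it through to the two-bar notch. The last pictures show the knob at the same pixel as at the start, when it was in feed, and the keeper over the flanges. The gripper was open and clear of everything.

I left the crock, jar, vise and the look-alikes alone, and no check failed at the end. The side camera disagreed with the top camera by 5–15 mm on my hand-picked points. I used the top view, and gripping the socketed magazines showed it to be right within about 1 mm.

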